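Build the sieve stack on the shaker

ROBOT

A 6-joint arm with a two-finger parallel gripper is mounted at the origin on a cart in front of the work surface, level with it; the furniture and walls round the work are solid. World frame = base frame: x ahead of the robot, y to its left, z up, the work surface at z = 0. Lengths are in mm, angles in rad, forces in N, time in s.
With the tool pointing down it reaches from about 275 to 1000 mm from the base axis. Payload 8.4 kg.
Tool frame: the origin (TCP) lies between the finger pads; the fingertips stand 22 mm ahead of it and the grasp point (between the pads) lies 3 mm ahead of it; z points along the fingers, y is the line along which they close (so a half turn about z gives the same grasp; the last joint's range is limited). The gripper opens to 85 mm and grips with 20 to 120 N. Pads are 22 mm wide; open, the fingers measure 114 mm over their backs; the gripper's body (76 mm by 85 mm) begins 54 mm behind the grasp point. The pads swing forward as they close: fully open they stand 13 mm farther back than shut.
Start: joints at [1.237, 0.353, 1.633, -0, 1.155, -0.002], TCP at [203.589, 590.914, 253.281] pointing down, gripper open.
Joint ranges: [-2.63, 2.63], [-0.92, 2.1], [0.06, 2.66], [-1.3, 4.44], [0, 2.69], [-3.02, 3.02]. Speed limits (rad/s): [2.22, 2.22, 2.79, 3.14, 3.14, 3.14].

INTERFACE

Orientations are given as [roll, pitch, yaw] about the fixed x, y, z axes, in that order (R = Rz(yaw) Ry(pitch) Rx(roll)).
In Python, from rig import r, grab_frame gives the robot as it stands.
- The arm moves only by the shell command python3 -m inch 'ROWS' [FORCE]. ROWS is JSON, a list of rows, each a list of 7 numbers: the turn, a rotation vector about the tool's x, y, z as a fraction of full scale, then the shift along the tool's x, y, z as a fraction of full scale, then the closure, from 0 (fully open) to 1 (shut). In form: [[rx, ry, rz, dx, dy, dz, fingers], ...]. A call has 1 to 8 rows; each row shifts and turns the commanded pose from where the row before left it, along the tool's axes as they then stand; what a row does not reach is not made up. Full scale, the value 1, is 2.5 cm for a shift and pi rad for a turn. A row lasts 1/12 s, in which the tool goes at most 41.7 mm and 7.16 degrees, less where a joint would pass 70% of its speed; a pose out of reach is approached as far as the arm can. A call with a number of a shift or a turn outside -1 to 1 is refused whole. A call with a gripper value outside its range is refused whole. The fingers move at their own pace and stop on an object; FORCE is the grip in N (left out, the last holds). Time passes only in rows, so rows that do not move let the fingers close. It gives the time, the measured TCP pose, the force, the opening and the grip force at its end, in the units of the state.
- r.sense(): the state, without advancing time (a new reading comes with each control period).
- grab_frame(name): name is "scene" or "top" or "wrist"; returns a dict with "pixels" (400x640x3 uint8, red, green, blue), "z_map" (400x640 float32, mm along the optical axis (not along the pixel's ray), 0 where there is no reading), "vertical_fov" (degrees; the focal length in pixels is half the picture's height over the tangent of half this angle, whatever the lens; pixels are square), "cx", "cy" (the principal point, pixels), "dist" ([k1, k2, p1, p2, k3] as OpenCV has them; the pictures are not rectified), "cam_to_world" (4x4, takes a point from camera to world coordinates). Camera axes: x right, y down, z forward; pixel columns grow to the right and rows downward; lengths in mm; the calibration is good to about 2 mm. A picture is of the moment at which its call begins.
- r.sign_off(): hands the job in; it is judged then, once.
The state is a dict: "clock": time; "qpos": joint angles; "qvel": joint speeds; "joint_efforts": joint torques, N m; "eef_pos": TCP position; "tcp_rot": TCP orientation; "contact_force": force on the tool from outside, world axes, zero at the start; "wrist_torque": the same for the moment, N m; "opening": opening from 0.0 (shut) to 1.0 (fully open); "grasp_force": force on a finger pad.
Only numpy, scipy, OpenCV 4.12 (cv2) and the standard library are available. Lean on these libraries where they do the work, as an engineer would, in place of code of your own. Each camera call takes 0.05 s, during which the arm holds its last target. There are 200 camera calls.

TASK

Build the sieve stack on the little shaker: nest the fine-mesh sieve in the receiving pan and the coarse-mesh sieve in the rim of the fine one, each turned with light pressure until its four lugs drop into the notches below and it sits level and fully home, without forcing it. Let go of the stack, standing ready for powder, and leave the loupe that stands between the sieves where it is.

Things in the scene. Friction and masses are not known exactly. Their poses are not given: they have to be found in the camera images.
- shaker: Grey sieve shaker, 164 x 150 mm, body 54 mm high, control panel on its -x side; does not move, but stands elsewhere each time, turned up to 20 degrees. Its round table carries the steel receiving pan, held by three clips that reach z = 81 mm. Origin: centre of the underside, z up.
- pan_rim (a point): Centre of the pan's mouth at rim height, z = 100 mm; axes are the shaker's, not the pan's. Pan 60 mm outside, 52 inside, 15 mm deep or more; four notches 10.5 mm wide, 7 mm deep, 90 degrees apart in its rim. The pan is clamped at any turn (holds to 3 N m): where its notches point is not measured; see or feel it.
- sieve_fine: Steel sieve, 38 mm tall, 100-200 g, fine mesh like grey cloth. Skirt 49 mm wide, 12 mm high, lower edge chamfered; bead 62 mm wide at 12-23 mm (grip here). Four lugs 7 mm wide stand out of the skirt at heights 6-12 mm, to radius 29.5 mm, on the body's +-x and +-y axes. Stands on its skirt. Origin: centre of the skirt's underside, z up.
- fine_rim (a point): Centre of the fine sieve's mouth at rim height, 38 mm above its origin, same axes. Wall 60 mm outside, 52 inside; the mesh lies 15 mm below the rim. Four notches 10.5 mm wide, 7 mm deep, cut in the rim right above the lugs. Home in the pan this point is 26 mm above pan_rim; riding on the lugs, 32 mm, the skirt already 6 mm inside with 1.5 mm play all round.
- sieve_coarse: Steel sieve, taller: 46 mm, 120-240 g, open grid of 6 mm holes. Skirt 49 mm wide, 12 mm high, lower edge chamfered; bead 62 mm wide at 12-23 mm (grip here). Four lugs 7 mm wide stand out of the skirt at heights 6-12 mm, to radius 29.5 mm, on the body's +-x and +-y axes. Stands on its skirt. Origin: centre of the skirt's underside, z up.
- coarse_rim (a point): Centre of the coarse sieve's mouth at rim height, 46 mm above its origin, same axes. Wall 60 mm outside, 52 inside; the mesh lies 15 mm below the rim. Four notches 10.5 mm wide, 7 mm deep, cut in the rim right above the lugs. Home on the fine sieve this point is 34 mm above fine_rim; riding on the lugs, 40 mm. Fits at any quarter turn. The lugs bear 120 N in all.
- loupe: Black stand loupe, 41 mm across, 40 mm high, standing between the two sieves' places; origin at the centre of its underside. Leave it.

How it is judged (in metres and radians):
On the way:
1. the fine sieve is nested in the receiving pan, fully home (z of sieve_fine in the frame of pan_rim below -0.0105 m and horizontal distance between sieve_fine and pan_rim below 0.004 m and angle between sieve_fine's own z axis and vertical below 0.04 rad), for 0.2 s.
At the end, for the whole second after the job is handed in: The fine sieve sits in the pan and the coarse sieve in the fine one, each with its bead within 1.5 mm of the rim below (lugs in the notches), centred within 4 mm, upright within 0.04 rad, at rest (all of step 1 and z of sieve_coarse in the frame of sieve_fine between 0.0245 and 0.0275 m and horizontal distance between sieve_coarse and sieve_fine below 0.004 m and angle between sieve_coarse's own z axis and vertical below 0.04 rad and linear speed of each of sieve_fine, sieve_coarse below 0.02 m/s); the robot touches nothing.
It fails at once if the loupe is moved more than 30 mm or knocked over (distance of loupe from where it was at the start of the episode above 0.03 m or angle between loupe's own z axis and vertical above 0.6 rad).
It fails at once if a sieve is forced, pressed or wrenched, with more than 120 N (contact force between any of sieve_fine, sieve_coarse and shaker above 120 N or contact force between sieve_coarse and sieve_fine above 120 N).
It also fails if it takes over 64 s, if anything falls off the work surface, if the arm or the gripper's body presses on something with over 40 N, if the wrist force passes 120 N, or if a joint passes its speed limit or range.

## Working session

There is one attempt and no reset: what is moved stays moved. The work goes in short steps, Python scripts to look and compute and a shell command to move; the robot and the scene stay as the last step left them, time stands still between calls to the robot, and variables do not carry over. Pictures are saved under pics/ and viewed, at most 10 in all, crops included, and the job is handed in when it is done.

```bash
mkdir -p pics; ls; python3 - <<'E'
from rig import r, grab_frame
import cv2,numpy as np,pickle
s=r.sense();print(s)
for n in ("top","scene"):
    f=grab_frame(n);pickle.dump(f,open(f"pics/{n}.pkl","wb"));cv2.imwrite(f"pics/{n}0.png",f["pixels"][:,:,::-1]);print(n,f["vertical_fov"],f["cx"],f["cy"],f["dist"],np.round(f["cam_to_world"],3).tolist())
E
```

```text
pics
{'clock': 0.0, 'qpos': array([ 1.23657532e+00,  3.53658633e-01,  1.63408754e+00,  8.26538213e-06,
        1.15517868e+00, -2.41756896e-03]), 'qvel': array([-0.00105058,  0.0021804 , -0.00097791,  0.00142872,  0.00049769,
       -0.00039559]), 'joint_efforts': array([-1.92714306e-04, -6.05230808e+01, -3.42068911e+01, -2.42748019e-04,
        9.38367069e-03, -1.91858408e-05]), 'eef_pos': array([203.46568243, 590.51785008, 252.57503791]), 'tcp_rot': array([-3.14026048e+00, -1.07779212e-05,  2.80978587e+00]), 'contact_force': array([-0.35899371, -0.6602818 ,  0.70322494]), 'wrist_torque': array([-0.0104797 , -0.0027967 ,  0.03283217]), 'grasp_force': 0.0, 'opening': 0.9996714363019344}
top 53.061240821901194 314.8953661424184 193.0397503458595 [-0.07443127  0.          0.          0.          0.        ] [[-0.022, -0.989, 0.149, 324.025], [-1.0, 0.021, -0.009, 26.139], [0.006, -0.149, -0.989, 1110.949], [0.0, 0.0, 0.0, 1.0]]
scene 56.81733558318913 320.64974512508786 205.85934141620248 [-0.03428849  0.          0.          0.          0.        ] [[0.769, -0.345, 0.538, -6.247], [-0.639, -0.42, 0.644, -591.892], [0.004, -0.839, -0.544, 587.691], [0.0, 0.0, 0.0, 1.0]]
```

View pics/top0.png

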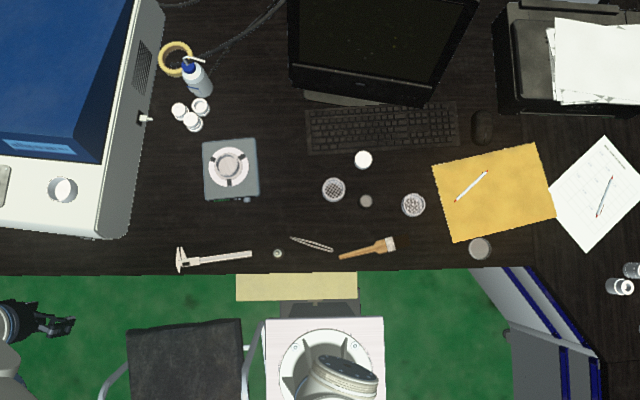

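View pics/scene0.png

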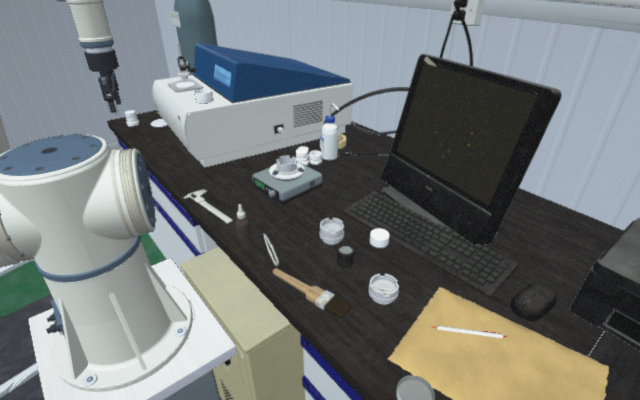

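The top view shows the shaker with the pan at (229,167), two sieves at (333,189) and (413,205), and the loupe between them at (366,201). Next I'll zoom in to tell the sieves apart and compute positions.

```bash
cat > h.py <<'E'
import numpy as np,cv2,pickle
from rig import r,grab_frame
def K(f):
    F=200/np.tan(np.radians(f["vertical_fov"])/2);return np.array([[F,0,f["cx"]],[0,F,f["cy"]],[0,0,1]])
def rays(f,uv):
    p=cv2.undistortPoints(np.array(uv,float).reshape(-1,1,2),K(f),np.array(f["dist"])).reshape(-1,2)
    return np.c_[p,np.ones(len(p))]
def plane(f,uv,z):
    T=f["cam_to_world"];d=rays(f,uv)@T[:3,:3].T;return T[:3,3]+d*((z-T[2,3])/d[:,2])[:,None]
def cloud(f):  # HxWx3 world, from z_map
    v,u=np.mgrid[:400,:640];d=rays(f,np.stack([u,v],-1).reshape(-1,2))*f["z_map"].reshape(-1,1)
    T=f["cam_to_world"];P=d@T[:3,:3].T+T[:3,3];P[f["z_map"].ravel()==0]=np.nan;return P.reshape(400,640,3)
E
python3 - <<'E'
from h import *
f=pickle.load(open("pics/top.pkl","rb"));P=cloud(f)
for n,c,R,zr in (("pan",(229,167),18,(92,106)),("A",(333,189),20,(30,55)),("B",(413,205),20,(30,55)),("loupe",(366,201),11,(25,50)),("shaker",(231,168),45,(45,62))):
    Q=P[c[1]-R:c[1]+R,c[0]-R:c[0]+R].reshape(-1,3);Q=Q[(Q[:,2]>zr[0])&(Q[:,2]<zr[1])]
    (cx,cy),(w,h),a=cv2.minAreaRect(Q[:,:2].astype(np.float32));print(n,len(Q),np.round([cx,cy,w,h,a],1),"z",np.round(np.percentile(Q[:,2],[5,50,90,99]),1))
g=f["pixels"][:,:,::-1];m=np.hstack([cv2.resize(g[y-25:y+25,x-25:x+25],(380,380),interpolation=2) for x,y in ((333,189),(413,205))])
cv2.imwrite("pics/z.png",m)
E
```

```text
pan 137 [556.8 244.7  59.9  58.4  83.1] z [ 92.8 100.1 103.  104.5]
A 234 [494.6 -32.8  58.1  58.9  63.8] z [31.3 36.7 47.9 51. ]
B 115 [ 449.2 -250.8   56.4   57.9   45.7] z [31.4 37.6 41.3 43.1]
loupe 188 [ 460.4 -119.6   40.    39.8   28.4] z [33.4 37.9 41.7 44.6]
shaker 2040 [577.6 269.  227.7 195.1   2.1] z [48.7 54.6 57.5 59.7]
```

View pics/z.png

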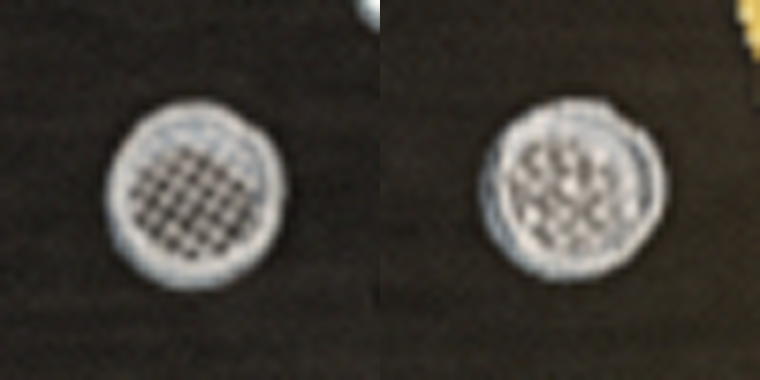

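A (333,189) has the open grid and its rim is about 47 mm high, so it is the coarse sieve. B (413,205) is the fine one. I'll pass over the pan with the wrist camera on the way.

```bash
python3 -m inch '[[0,0,-0.0352,0,0,0,0],[0,0,-0.0352,0,0,0,0],[0,0,-0.0353,0,0,0,0],[0,0,0,-0.88,-0.86,-0.12,0],[0,0,0,-0.88,-0.86,-0.12,0],[0,0,0,-0.88,-0.86,-0.12,0],[0,0,0,-0.88,-0.86,-0.12,0],[0,0,0,-0.88,-0.86,-0.12,0]]'; python3 -c "
from h import *
f=grab_frame('wrist');print(np.round(f['cam_to_world'],2).tolist(),f['vertical_fov'],r.sense()['qpos'])"
```

```text
clock: 0.77
eef_pos: [314.3, 482.2, 268.1]
tcp_rot: [-3.141, -0.0, -3.141]
contact_force: [-0.4, 0.6, 0.7]
opening: 1.0
grasp_force: 0.0
[[-0.0, 0.96, 0.28, 243.64], [1.0, 0.0, 0.0, 481.69], [0.0, 0.28, -0.96, 389.04], [0.0, 0.0, 0.0, 1.0]] 60.967547269667556 [ 0.98440582  0.26115544  1.72619088 -0.00316957  1.15512707 -0.58467372]
```

```bash
python3 -m inch '[[0,0,0,-0.94,-0.95,0.03,0],[0,0,0,-0.94,-0.95,0.03,0],[0,0,0,-0.94,-0.95,0.03,0],[0,0,0,-0.94,-0.95,0.03,0],[0,0,0,-0.94,-0.95,0.03,0],[0,0,0,-0.94,-0.95,0.03,0],[0,0,0,-0.94,-0.95,0.03,0],[0,0,0,-0.94,-0.95,0.03,0]]' >/dev/null;  python3 -m inch '[[0,0,0,-0.94,-0.95,0.03,0],[0,0,0,-0.94,-0.95,0.03,0],[0,0,0,0,0,0,0],[0,0,0,0,0,0,0]]'; python3 -c "
from h import *
f=grab_frame('wrist');pickle.dump(f,open('pics/pan.pkl','wb'));cv2.imwrite('pics/pan.png',f['pixels'][:,:,::-1]);print(f['cam_to_world'][:3,3],cv2.projectPoints(np.array([[556.8,244.7,100.]])@np.eye(3),*[cv2.Rodrigues(f['cam_to_world'][:3,:3].T)[0],-f['cam_to_world'][:3,:3].T@f['cam_to_world'][:3,3]],K(f),np.array(f['dist']))[0])"
```

```text
clock: 1.82
eef_pos: [549.3, 244.8, 260.2]
tcp_rot: [-3.141, -0.001, 3.139]
contact_force: [-0.7, -0.3, -0.7]
opening: 1.0
grasp_force: 0.0
[478.80423949 244.49794423 381.22421338] [[[321.36283019 200.0221482 ]]]
```

View pics/pan.png

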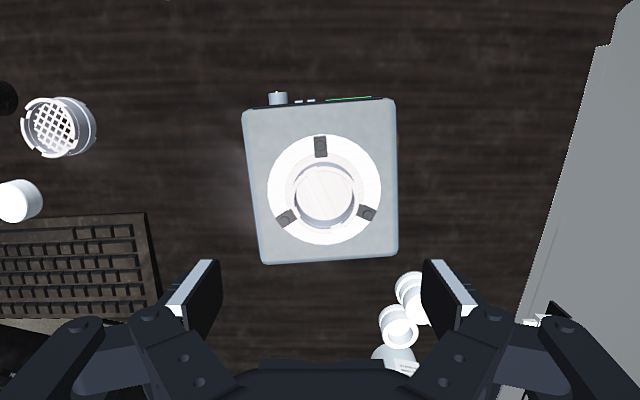

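The wrist view shows the shaker upright in frame, with the pan rim around (323,195) and clips at (320,146), (287,219) and (367,213). The rim is white on white, so I'll use depth for its centre and notches.

```bash
cat >> h.py <<'E'
def rim(f,c,zr,n=48,ri=26,ro=30.5,tol=3):
    """rim circle centre and fraction of high points by angle; notch angle mod 90 deg"""
    P=cloud(f).reshape(-1,3);P=P[np.linalg.norm(P[:,:2]-c,axis=1)<50]
    c=np.array(c,float)
    for _ in range(3):
        H=P[abs(P[:,2]-zr)<tol];H=H[np.linalg.norm(H[:,:2]-c,axis=1)<36]
        h=cv2.convexHull(H[:,:2].astype(np.float32));(x,y),R=cv2.minEnclosingCircle(h);M=np.median
        c=np.array([x,y])
    d=P[:,:2]-c;rr=np.hypot(*d.T);a=np.degrees(np.arctan2(d[:,1],d[:,0]))%360
    s=(rr>ri)&(rr<ro);lo=s&(P[:,2]<zr-tol)&(P[:,2]>zr-20)
    b=360/n;hs=np.histogram(a[s],n,(0,360))[0];hl=np.histogram(a[lo],n,(0,360))[0]
    print("centre",c.round(1),"R",round(R,1),"n",len(H),"z",np.median(H[:,2]).round(1))
    print("lowfrac",[int(100*l/max(t,1)) for l,t in zip(hl,hs)])
    fr=hl/np.maximum(hs,1);ph=np.exp(4j*np.radians((np.arange(n)+.5)*b));print("notch mod 90:",np.degrees(np.angle((fr*ph).sum())/4)%90, "strength",abs((fr*ph).sum()/max(fr.sum(),1e-9)))
    return c
E
python3 - <<'E'
from h import *
f=pickle.load(open("pics/pan.pkl","rb"));rim(f,(556.8,244.7),100)
P=cloud(f).reshape(-1,3);print(np.percentile(P[(abs(P[:,2]-100)<8),2],[5,25,50,75,95]))
c=f["pixels"][140:250,265:385,::-1].astype(float)
c=np.clip((c-120)*255/135,0,255);c=255*(c/255)**2.5
cv2.imwrite("pics/panz.png",cv2.resize(c.astype(np.uint8),(600,550),interpolation=2))
E
```

```text
centre [557.6 246.9] R 30.2 n 776 z 100.1
lowfrac [32, 53, 96, 85, 66, 30, 35, 24, 17, 19, 28, 12, 8, 54, 90, 95, 35, 21, 24, 3, 5, 12, 31, 28, 30, 45, 78, 78, 61, 5, 3, 14, 8, 0, 4, 16, 17, 10, 90, 90, 78, 30, 29, 18, 33, 32, 35, 36]
notch mod 90: 22.972026649022276 strength 0.4119664465539099
[ 92.66742641  95.38971305  99.47307317 102.09917505 106.73101723]
```

View pics/panz.png

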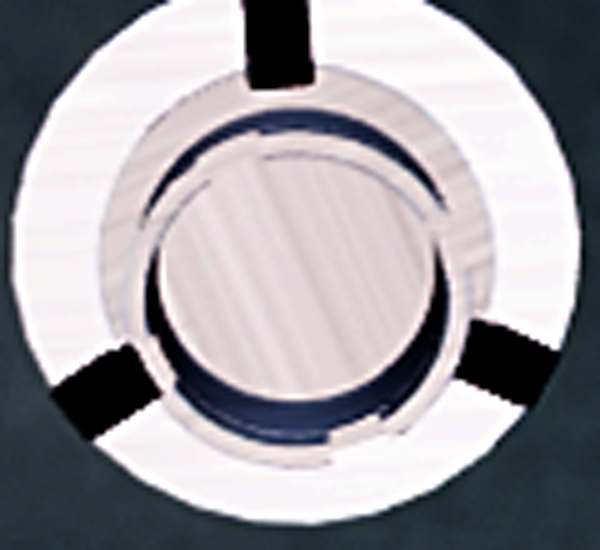

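Depth and the crop agree: the notches lie at about 23° (mod 90) in world, and the pan centre is near (557.5,246). Next I'll move over the fine sieve.

```bash
python3 -m inch '[[0,0,0,0.214,-0.99,0.15,0],[0,0,0,0.214,-0.99,0.15,0],[0,0,0,0.214,-0.99,0.15,0],[0,0,0,0.214,-0.99,0.15,0],[0,0,0,0.214,-0.99,0.15,0],[0,0,0,0.214,-0.99,0.15,0],[0,0,0,0.214,-0.99,0.15,0]]' >/dev/null;  python3 -m inch '[[0,0,0,0.214,-0.99,0.15,0],[0,0,0,0.214,-0.99,0.15,0],[0,0,0,0.214,-0.99,0.15,0],[0,0,0,0.214,-0.99,0.15,0],[0,0,0,0.214,-0.99,0.15,0],[0,0,0,0.214,-0.99,0.15,0],[0,0,0,0.214,-0.99,0.15,0]]' >/dev/null; python3 -m inch '[[0,0,0,0.214,-0.99,0.15,0],[0,0,0,0.214,-0.99,0.15,0],[0,0,0,0.214,-0.99,0.15,0],[0,0,0,0.214,-0.99,0.15,0],[0,0,0,0.214,-0.99,0.15,0],[0,0,0,0.214,-0.99,0.15,0],[0,0,0,0,0,0,0],[0,0,0,0,0,0,0]]'; python3 -c "
from h import *
f=grab_frame('wrist');pickle.dump(f,open('pics/fine.pkl','wb'));cv2.imwrite('pics/fine.png',f['pixels'][:,:,::-1]);print(r.sense()['qpos'])
rim(f,(449,-250.),38)
c=f['pixels'][100:300,200:440,::-1];cv2.imwrite('pics/finez.png',cv2.resize(c,(720,600),interpolation=2))
"
```

```text
clock: 3.7
eef_pos: [441.6, -248.6, 185.6]
tcp_rot: [3.141, -0.0, 3.141]
contact_force: [-0.5, 0.1, -0.5]
opening: 0.997
grasp_force: 0.0
[-5.14678762e-01  2.51415588e-01  1.94764550e+00  5.73861651e-04
  9.43208236e-01 -2.08595923e+00]
centre [ 449.3 -250.6] R 30.1 n 858 z 38.1
lowfrac [22, 38, 26, 29, 42, 78, 100, 100, 30, 15, 8, 4, 17, 9, 4, 16, 26, 14, 47, 68, 23, 29, 35, 29, 27, 31, 20, 6, 4, 31, 87, 100, 51, 8, 4, 9, 15, 15, 23, 20, 26, 65, 100, 100, 54, 41, 33, 34]
notch mod 90: 52.296007697234025 strength 0.3802929915114439
```

View pics/finez.png

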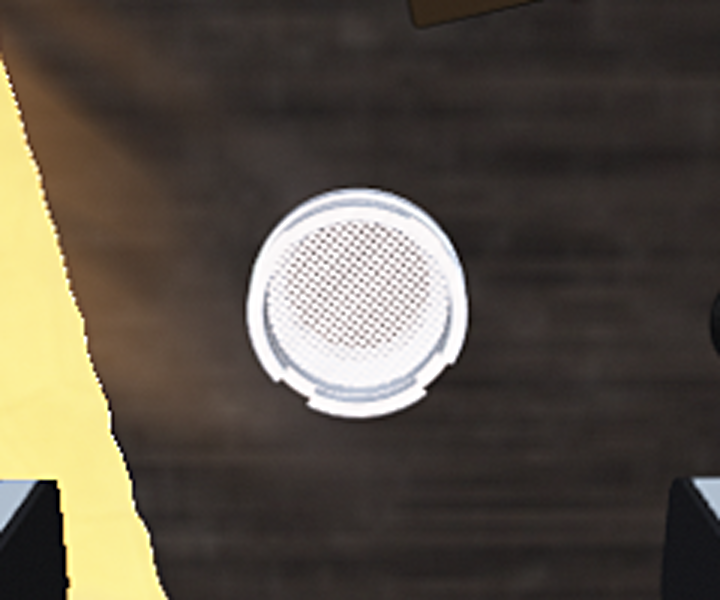

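The fine mesh is confirmed. Rim notches are visible at crop (292,390) and (440,380), so the sieve is turned about 52° (mod 90) and has to turn about −29° to match the pan. Next is the descent.

```bash
python3 -m inch '[[0,0,0,-0.31,-0.08,0.9,0],[0,0,0,0,0,1,0],[0,0,0,0,0,1,0],[0,0,0,0,0,1,0],[0,0,0,0,0,1,0],[0,0,0,0,0,0.9,0],[0,0,0,0,0,0.2,0],[0,0,0,0,0,0,0]]'; python3 -m inch '[[0,0,0,0,0,0.2,0],[0,0,0,0,0,0.1,0],[0,0,0,0,0,0,0]]'
```

```text
clock: 4.42
eef_pos: [449.0, -249.2, 34.7]
tcp_rot: [3.14, -0.003, -3.14]
contact_force: [-0.3, 0.6, 0.1]
opening: 1.0
grasp_force: 0.0
clock: 4.67
eef_pos: [450.2, -251.0, 29.0]
tcp_rot: [-3.141, 0.001, -3.141]
contact_force: [0.1, 0.2, -0.1]
opening: 1.0
grasp_force: 0.0
```

```bash
python3 - <<'E'
from h import *
f=grab_frame("wrist");P=cloud(f);cv2.imwrite("pics/g.png",f["pixels"][:,:,::-1])
t=r.sense()["eef_pos"];print(t)
Q=P.reshape(-1,3)-t
for s in (-1,1):
    q=Q[(s*Q[:,1]>36)&(s*Q[:,1]<60)&(abs(Q[:,0])<14)&(Q[:,2]>-27)]
    print(s,len(q),np.round(np.percentile(q[:,2],[1,5,25,50,90]),1), q[q[:,2].argsort()[:5]].round(1).tolist())
E
```

```text
[ 450.09743577 -251.1519482    29.09264414]
-1 7309 [-5.9 -0.2 16.8 37.9 48.1] [[-3.3, -36.9, -27.0], [-12.9, -59.9, -26.8], [-2.7, -43.6, -9.7], [-2.4, -43.5, -9.4], [-6.2, -43.6, -9.3]]
1 7761 [-6.2  0.  18.  39.3 56.1] [[1.5, 48.7, -27.0], [-6.9, 52.2, -26.8], [-2.4, 52.5, -26.4], [2.2, 42.8, -9.1], [1.7, 42.7, -9.0]]
```

View pics/g.png

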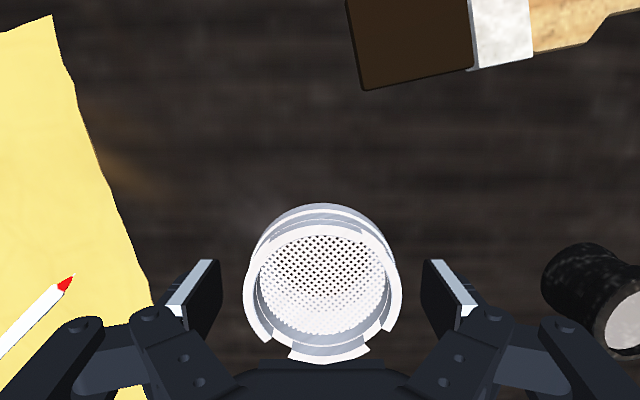

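Open tips sit 9 mm below the TCP, so at a 62 mm opening they will be about 15 mm below. I'll go down to TCP z≈18 and close. In the picture the sieve is centred between the pads at column 322.

```bash
python3 -m inch '[[0,0,0,0,0,0.22,0],[0,0,0,0.03,0.02,0.22,0],[0,0,0,0,0,0,0.35],[0,0,0,0,0,0,0.35],[0,0,0,0,0,0,0.5],[0,0,0,0,0,0,0.5],[0,0,0,0,0,0,0.5],[0,0,0,0,0,0,0.5]]' 40;python3 -m inch '[[0,0,0,0,0,0,0.5],[0,0,0,0,0,0,0.5]]'
```

```text
clock: 5.38
eef_pos: [448.5, -250.4, 17.3]
tcp_rot: [3.141, -0.001, -3.141]
contact_force: [-4.0, -0.5, 2.1]
opening: 0.705
grasp_force: 43.0
clock: 5.55
eef_pos: [448.5, -250.5, 17.3]
tcp_rot: [3.141, -0.001, -3.141]
contact_force: [-4.0, -0.2, 3.9]
opening: 0.71
grasp_force: 43.0
```

```bash
python3 -m inch '[[0,0,0,0,0,-0.3,0.5],[0,0,0,0,0,-1,0.5],[0,0,0,0,0,-1,0.5],[0,0,0,0,0,-1,0.5],[0,0,0,0,0,-1,0.5],[0,0,0,0,0,-1,0.5],[0,0,0,0,0,0,0.5],[0,0,0,0,0,0,0.5]]'; python3 - <<'E'
from h import *
f=grab_frame("wrist");t=r.sense()["eef_pos"];print(t,r.sense()["tcp_rot"])
c=rim(f,t[:2],t[2]+20.5);print(c-t[:2])
P=cloud(f).reshape(-1,3)-t;Q=P[(np.hypot(P[:,0],P[:,1])<33)&(P[:,2]>8)&(P[:,2]<40)];print(len(Q),np.percentile(Q[:,2],[50,75,90,95,99]))
Q=Q[Q[:,2]>14];A=np.c_[Q[:,:2],np.ones(len(Q))];print("tilt",np.linalg.lstsq(A,Q[:,2],rcond=None)[0])
E
```

```text
clock: 6.22
eef_pos: [449.9, -251.0, 151.3]
tcp_rot: [-3.14, 0.004, -3.141]
contact_force: [-0.4, 0.3, -2.3]
opening: 0.706
grasp_force: 44.4
[ 449.00180416 -250.52694884  150.00247701] [-3.14104284e+00  1.15374589e-03 -3.14134036e+00]
centre [ 442.3 -250.6] R 36.0 n 4836 z 171.9
lowfrac [82, 67, 56, 60, 60, 61, 68, 61, 45, 30, 3, 32, 40, 12, 1, 0, 0, 0, 0, 0, 0, 0, 0, 0, 0, 0, 0, 0, 0, 0, 0, 13, 36, 4, 45, 42, 7, 28, 49, 62, 59, 63, 59, 58, 56, 65, 76, 90]
notch mod 90: 72.04580980400857 strength 0.027445690309833216
[-6.70495967 -0.10702332]
14985 [12.2634149  21.15696557 22.44250134 22.87244296 37.26118467]
tilt [-2.33957763e-02  1.30306655e-02  2.03014605e+01]
```

```bash
cat >> h.py <<'E'
from scipy.optimize import least_squares
def inhand(f,t,yaw,zr,R=30.):
    """held rim: centre offset in tool-ish frame (x'=-tool x), band inner/outer fit; points rotated by -(yaw-pi)"""
    P=cloud(f).reshape(-1,3)-t;b=yaw-np.pi;C,S=np.cos(b),np.sin(b)
    P=np.c_[C*P[:,0]+S*P[:,1],-S*P[:,0]+C*P[:,1],P[:,2]]
    Q=P[(np.hypot(P[:,0],P[:,1])<34)&(abs(P[:,2]-zr)<2.5)&(abs(P[:,1])<27)]
    o=np.zeros(2)
    for _ in range(4):
        d=np.hypot(*(Q[:,:2]-o).T);q=Q[(d>24.5)&(d<31.5)]
        o=least_squares(lambda p:np.hypot(q[:,0]-p[0],q[:,1]-p[1])-28,o,loss="soft_l1").x
    A=np.c_[q[:,:2]-o,np.ones(len(q))];tl=np.linalg.lstsq(A,q[:,2],rcond=None)[0]
    d=P[:,:2]-o;rr=np.hypot(*d.T);a=np.degrees(np.arctan2(d[:,1],d[:,0]))%360
    s=(rr>26.5)&(rr<29.7);n=72
    hs=np.histogram(a[s&(P[:,2]<zr+6)],n,(0,360))[0];hl=np.histogram(a[s&(P[:,2]<zr-3)],n,(0,360))[0]
    print("off(x',y')",o.round(2),"n",len(q),"tilt/z",tl.round(3));print([int(100*l/max(t,1)) for l,t in zip(hl,hs)])
    return o
E
python3 - <<'E'
from h import *
f=grab_frame("wrist");s=r.sense();t=s["eef_pos"]
inhand(f,t,s["tcp_rot"][2],20.7)
E
```

```text
off(x',y') [ 0.79 -0.71] n 2958 tilt/z [-3.0000e-03  4.0000e-03  2.1195e+01]
[100, 100, 100, 100, 100, 100, 100, 100, 100, 100, 100, 92, 42, 38, 33, 23, 18, 14, 14, 13, 19, 13, 21, 28, 50, 65, 100, 100, 100, 100, 54, 52, 53, 52, 52, 52, 54, 53, 54, 52, 53, 48, 52, 50, 74, 100, 100, 100, 80, 53, 40, 19, 12, 16, 19, 20, 25, 29, 38, 43, 46, 59, 89, 100, 100, 100, 100, 100, 100, 100, 100, 100]
```

```bash
python3 - <<'E'
from h import *
f=pickle.load(open("pics/pan.pkl","rb"));P=cloud(f).reshape(-1,3)
for z0,tol in ((100,2.5),(100,1.5)):
    Q=P[abs(P[:,2]-z0)<tol];o=np.array([557.2,246.])
    for _ in range(5):
        d=np.hypot(*(Q[:,:2]-o).T);q=Q[(d>25)&(d<31)];o=least_squares(lambda p:np.hypot(q[:,0]-p[0],q[:,1]-p[1])-28,o,loss="soft_l1").x
    print(o,len(q))
# clips/shaker: disc edge check on plate
# image method: rim pixels white ring not separable -> use outer table disc (z~?)
E
```

```text
[557.18786137 246.92808541] 757
[557.34539544 246.93737337] 699
```

```bash
python3 -m inch '[[0,0,0,-0.215,0.996,0,0.5],[0,0,0,-0.215,0.996,0,0.5],[0,0,0,-0.215,0.996,0,0.5],[0,0,0,-0.215,0.996,0,0.5],[0,0,0,-0.215,0.996,0,0.5],[0,0,0,-0.215,0.996,0,0.5],[0,0,0,-0.215,0.996,0,0.5]]' >/dev/null; python3 -m inch '[[0,0,0,-0.215,0.996,0,0.5],[0,0,0,-0.215,0.996,0,0.5],[0,0,0,-0.215,0.996,0,0.5],[0,0,0,-0.215,0.996,0,0.5],[0,0,0,-0.215,0.996,0,0.5],[0,0,0,-0.215,0.996,0,0.5],[0,0,0,-0.215,0.996,0,0.5]]' >/dev/null; python3 -m inch '[[0,0,0,-0.215,0.996,0,0.5],[0,0,0,-0.215,0.996,0,0.5],[0,0,0,-0.215,0.996,0,0.5],[0,0,0,-0.215,0.996,0,0.5],[0,0,0,-0.215,0.996,0,0.5],[0,0,0,-0.215,0.996,0,0.5],[0,0,0,0,0,0,0.5],[0,0,0,0,0,0,0.5]]'; python3 -m inch '[[0,0,0.0389,0,0,0,0.5],[0,0,0.0389,0,0,0,0.5],[0,0,0.0389,0,0,0,0.5],[0,0,0.0389,0,0,0,0.5],[0,0,0,0,0,0,0.5],[0,0,0,0,0,0,0.5]]'; python3 - <<'E'
from h import *
s=[r.sense() for _ in range(1)][0];print(s["eef_pos"],s["tcp_rot"],s["contact_force"])
y=s["tcp_rot"][2];d=np.array([556.7,247.5])-s["eef_pos"][:2]
print("tool dx,dy frac",(d@[np.cos(y),np.sin(y)]/25).round(3),(d@[np.sin(y),-np.cos(y)]/25).round(3))
f=grab_frame("wrist");cv2.imwrite("pics/over.png",f["pixels"][:,:,::-1])
E
```

```text
clock: 8.15
eef_pos: [555.3, 248.3, 147.8]
tcp_rot: [-3.14, -0.003, -3.139]
contact_force: [0.7, -1.0, -2.0]
opening: 0.708
grasp_force: 44.4
clock: 8.65
eef_pos: [555.5, 246.4, 148.9]
tcp_rot: [-3.14, -0.001, 2.656]
contact_force: [-0.0, -0.9, -1.2]
opening: 0.709
grasp_force: 44.4
[555.54282771 246.38744717 148.87410596] [-3.14003896e+00 -1.04646146e-03  2.65617252e+00] [-0.04259059 -0.90319447 -1.24874954]
tool dx,dy frac -0.02 0.061
```

View pics/over.png

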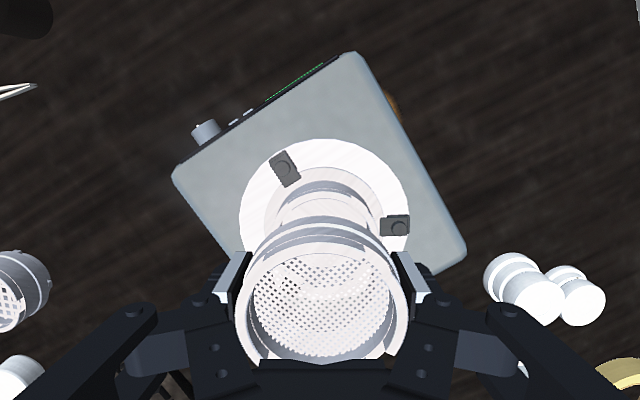

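The held sieve is centred at column 323, above the pan at (322,195). I'll descend gently and watch the force.

```bash
python3 -m inch '[[0,0,0,-0.02,0.061,0.5,0.5],[0,0,0,0,0,0.5,0.5],[0,0,0,0,0,0.2,0.5],[0,0,0,0,0,0,0.5],[0,0,0,0,0,0,0.5]]';  python3 -m inch '[[0,0,0,0,0,0.04,0.5],[0,0,0,0,0,0.04,0.5],[0,0,0,0,0,0.04,0.5],[0,0,0,0,0,0,0.5]]'
```

```text
clock: 9.12
eef_pos: [556.8, 248.4, 118.8]
tcp_rot: [-3.14, -0.001, 2.654]
contact_force: [-0.0, 0.1, -1.6]
opening: 0.71
grasp_force: 44.4
clock: 9.45
eef_pos: [557.6, 248.7, 117.0]
tcp_rot: [3.141, 0.0, 2.653]
contact_force: [0.3, 0.4, -1.1]
opening: 0.71
grasp_force: 44.5
```

```bash
python3 -m inch '[[0,0,0,0,0,0.04,0.5],[0,0,0,0,0,0.04,0.5],[0,0,0,0,0,0,0.5]]';  python3 -m inch '[[0,0,0,0,0,0.04,0.5],[0,0,0,0,0,0.04,0.5],[0,0,0,0,0,0,0.5]]'
```

```text
clock: 9.7
eef_pos: [557.8, 248.8, 116.3]
tcp_rot: [3.141, 0.001, 2.653]
contact_force: [-3.7, -2.1, 12.5]
opening: 0.708
grasp_force: 51.7
clock: 9.95
eef_pos: [557.9, 248.8, 115.8]
tcp_rot: [3.141, 0.001, 2.653]
contact_force: [-6.5, -3.6, 26.1]
opening: 0.706
grasp_force: 58.7
```

The reaction pushes toward −x,−y, so the sieve is about 1–2 mm too far toward +x,+y. I'll back off, shift and retry.

```bash
python3 -m inch '[[0,0,0,0,0,-0.12,0.5],[0,0,0,0.041,-0.076,0,0.5],[0,0,0,0,0,0.0,0.5],[0,0,0,0,0,0.06,0.5],[0,0,0,0,0,0.06,0.5],[0,0,0,0,0,0,0.5]]';  python3 -m inch '[[0,0,0,0,0,0.04,0.5],[0,0,0,0,0,0.0,0.5]]';  python3 -m inch '[[0,0,0,0,0,0.04,0.5],[0,0,0,0,0,0.0,0.5]]'
```

```text
clock: 10.45
eef_pos: [555.6, 247.6, 112.2]
tcp_rot: [3.141, -0.0, 2.653]
contact_force: [0.1, 1.5, -1.4]
opening: 0.711
grasp_force: 45.0
clock: 10.62
eef_pos: [555.6, 247.5, 111.5]
tcp_rot: [3.142, -0.0, 2.653]
contact_force: [1.3, 2.0, -3.0]
opening: 0.712
grasp_force: 45.0
clock: 10.78
eef_pos: [555.6, 247.5, 110.6]
tcp_rot: [3.141, 0.0, 2.653]
contact_force: [1.0, 2.3, -1.6]
opening: 0.712
grasp_force: 45.1
```

```bash
python3 -m inch '[[0,0,0,0,0,0.04,0.5],[0,0,0,0,0,0.0,0.5]]';  python3 -m inch '[[0,0,0,0,0,0.04,0.5],[0,0,0,0,0,0.0,0.5]]';  python3 -m inch '[[0,0,0,0,0,0.04,0.5],[0,0,0,0,0,0.0,0.5]]'
```

```text
clock: 10.95
eef_pos: [555.7, 247.5, 109.7]
tcp_rot: [3.141, 0.0, 2.653]
contact_force: [1.6, 1.7, -1.5]
opening: 0.713
grasp_force: 45.1
clock: 11.12
eef_pos: [555.7, 247.5, 108.7]
tcp_rot: [3.141, 0.0, 2.653]
contact_force: [1.4, 2.2, -0.0]
opening: 0.709
grasp_force: 45.2
clock: 11.28
eef_pos: [555.7, 247.5, 107.8]
tcp_rot: [3.141, 0.0, 2.653]
contact_force: [1.8, 2.4, -0.9]
opening: 0.71
grasp_force: 45.3
```

The lugs are entering the notches, 3.5 mm below riding height. I'll continue until it seats.

```bash
python3 -m inch '[[0,0,0,0,0,0.04,0.5],[0,0,0,0,0,0.0,0.5]]';  python3 -m inch '[[0,0,0,0,0,0.04,0.5],[0,0,0,0,0,0.0,0.5]]';  python3 -m inch '[[0,0,0,0,0,0.04,0.5],[0,0,0,0,0,0.0,0.5]]'
```

```text
clock: 11.45
eef_pos: [555.7, 247.5, 106.8]
tcp_rot: [3.141, 0.0, 2.653]
contact_force: [1.1, 1.9, 0.3]
opening: 0.708
grasp_force: 45.4
clock: 11.62
eef_pos: [555.7, 247.5, 105.7]
tcp_rot: [3.141, 0.0, 2.653]
contact_force: [2.1, 2.8, -0.0]
opening: 0.709
grasp_force: 45.4
clock: 11.78
eef_pos: [555.7, 247.5, 105.3]
tcp_rot: [3.141, 0.0, 2.653]
contact_force: [0.5, 1.8, 6.2]
opening: 0.706
grasp_force: 45.7
```

The sieve is home: TCP 105.3 with a light 6 N. I'll release, rise and check.

```bash
python3 -m inch '[[0,0,0,0,0,-0.02,0.3],[0,0,0,0,0,0,0],[0,0,0,0,0,0,0],[0,0,0,0,0,0,0],[0,0,0,0,0,-0.2,0],[0,0,0,0,0,-0.7,0],[0,0,0,0,0,-1,0],[0,0,0,0,0,-1,0]]'; python3 -m inch '[[0,0,0,0,0,-1,0],[0,0,0,0,0,-1,0],[0,0,-0.0389,0,0,-1,0],[0,0,-0.0389,0,0,-0.7,0],[0,0,-0.0389,0,0,-0.5,0],[0,0,-0.0389,0,0,0,0],[0,0,0,0,0,0,0],[0,0,0,0,0,0,0]]'; python3 - <<'E'
from h import *
s=r.sense();print(s["eef_pos"],s["tcp_rot"])
f=grab_frame("wrist");pickle.dump(f,open("pics/fh.pkl","wb"));rim(f,(556.5,246.5),126)
E
```

```text
clock: 12.45
eef_pos: [554.8, 247.0, 178.2]
tcp_rot: [-3.14, -0.001, 2.653]
contact_force: [0.7, 0.1, 0.6]
opening: 0.999
grasp_force: 0.0
clock: 13.12
eef_pos: [555.2, 247.2, 282.8]
tcp_rot: [-3.141, -0.0, 3.138]
contact_force: [0.5, 0.2, -0.3]
opening: 1.001
grasp_force: 0.0
[555.21752618 247.21974797 282.78731138] [-3.14133687e+00 -3.56790424e-04  3.13795508e+00]
centre [556.4 247. ] R 30.2 n 802 z 126.2
lowfrac [29, 53, 100, 100, 55, 9, 25, 18, 4, 16, 9, 0, 9, 59, 100, 100, 1, 0, 7, 21, 20, 23, 26, 19, 17, 38, 69, 70, 44, 6, 0, 1, 13, 12, 9, 15, 12, 29, 100, 100, 70, 27, 28, 17, 32, 27, 28, 30]
notch mod 90: 21.565037304253853 strength 0.4492567419464568
```

The fine sieve's rim is at z 126.2 (should be 126), centred at (556.4,247.0), with notches at about 22.5°. Next is the coarse sieve.

```bash
python3 -m inch '[[0,0,0,0.227,-0.933,0.31,0],[0,0,0,0.227,-0.933,0.31,0],[0,0,0,0.227,-0.933,0.31,0],[0,0,0,0.227,-0.933,0.31,0],[0,0,0,0.227,-0.933,0.31,0],[0,0,0,0.227,-0.933,0.31,0]]' >/dev/null; python3 -m inch '[[0,0,0,0.227,-0.933,0.31,0],[0,0,0,0.227,-0.933,0.31,0],[0,0,0,0.227,-0.933,0.31,0],[0,0,0,0.227,-0.933,0.31,0],[0,0,0,0.227,-0.933,0.31,0],[0,0,0,0.227,-0.933,0.31,0],[0,0,0,0,0,0,0],[0,0,0,0,0,0,0]]'; python3 - <<'E'
from h import *
s=r.sense();t=s["eef_pos"];print(t,s["tcp_rot"])
f=grab_frame("wrist");c=rim(f,(494.6,-32.8),46);d=c-t[:2];print("frac dx,dy",-d[0]/25,d[1]/25)
P=cloud(f).reshape(-1,3);q=P[(abs(P[:,2]-40)<3)&(np.hypot(P[:,0]-460,P[:,1]+120)<26)];print("loupe",len(q),q[:,:2].min(0) if len(q) else 0,q[:,:2].max(0) if len(q) else 0)
cv2.imwrite("pics/co.png",f["pixels"][:,:,::-1])
E
```

```text
clock: 14.33
eef_pos: [486.6, -33.3, 189.0]
tcp_rot: [3.141, -0.002, 3.137]
contact_force: [-0.1, -0.0, 0.2]
opening: 0.996
grasp_force: 0.0
[486.62279479 -33.330429   188.97623948] [ 3.14141863e+00 -2.02510088e-03  3.13666583e+00]
centre [495.3 -33. ] R 30.2 n 877 z 46.1
lowfrac [47, 42, 41, 32, 35, 44, 100, 100, 75, 14, 8, 4, 0, 0, 0, 7, 12, 23, 30, 39, 27, 27, 27, 35, 35, 30, 26, 27, 25, 6, 22, 85, 79, 23, 8, 7, 4, 17, 25, 30, 28, 35, 100, 100, 87, 33, 36, 30]
notch mod 90: 55.13983865546751 strength 0.32450440843316875
frac dx,dy -0.34827424342869334 0.014985501050606444
loupe 839 [ 441.23708534 -140.93181524] [482.20864537 -99.84287654]
```

View pics/co.png

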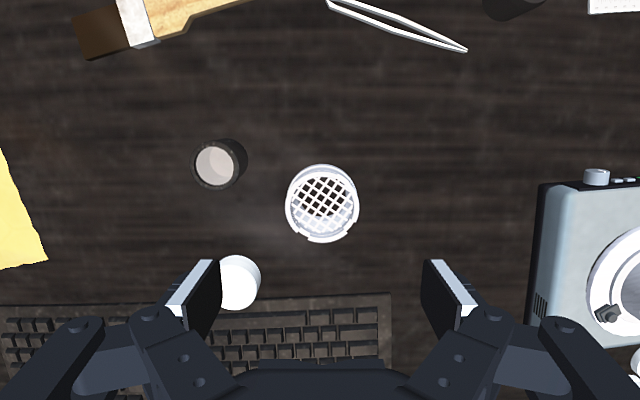

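The coarse sieve's grid is centred at (322,203) and the loupe at (218,163), clear of the fingers. Grasping now.

```bash
python3 -m inch '[[0,0,0,-0.348,0.015,0.8,0.1],[0,0,0,0,0,1,0.1],[0,0,0,0,0,1,0.1],[0,0,0,0,0,1,0.1],[0,0,0,0,0,1,0.1],[0,0,0,0,0,1,0.1],[0,0,0,0,0,0.5,0.1],[0,0,0,0,0,0,0.1]]'; python3 -m inch '[[0,0,0,0,0,0.2,0.1],[0,0,0,0,0,0.2,0.1],[0,0,0,0,0,0.1,0.1],[0,0,0,0,0,0,0.1]]'
```

```text
clock: 15.05
eef_pos: [494.8, -31.0, 29.9]
tcp_rot: [3.141, -0.004, 3.142]
contact_force: [-1.4, 0.2, -0.2]
opening: 0.901
grasp_force: 0.0
clock: 15.38
eef_pos: [496.6, -32.0, 20.0]
tcp_rot: [-3.142, 0.001, -3.141]
contact_force: [-0.9, -0.5, -0.3]
opening: 0.897
grasp_force: 0.0
```

```bash
python3 -m inch '[[0,0,0,0,0,0.08,0.1],[0,0,0,0.02,-0.02,0,0.35],[0,0,0,0,0,0,0.35],[0,0,0,0,0,0,0.5],[0,0,0,0,0,0,0.5],[0,0,0,0,0,0,0.5],[0,0,0,0,0,0,0.5],[0,0,0,0,0,0,0.5]]' 40;python3 -m inch '[[0,0,0,0,0,-0.3,0.5],[0,0,0,0,0,-1,0.5],[0,0,0,0,0,-1,0.5],[0,0,0,0,0,-1,0.5],[0,0,0,0,0,-1,0.5],[0,0,0,0,0,-1,0.5],[0,0,0,0,0,0,0.5],[0,0,0,0,0,0,0.5]]'; python3 - <<'E'
from h import *
f=grab_frame("wrist");s=r.sense();t=s["eef_pos"];print(t)
for z in (28.5,29.5):inhand(f,t,s["tcp_rot"][2],z)
E
```

```text
clock: 16.05
eef_pos: [495.9, -32.7, 18.4]
tcp_rot: [-3.142, 0.001, -3.142]
contact_force: [-1.8, -0.5, 5.8]
opening: 0.708
grasp_force: 42.1
clock: 16.72
eef_pos: [496.5, -32.7, 151.9]
tcp_rot: [-3.141, 0.003, -3.141]
contact_force: [0.6, 0.7, -1.8]
opening: 0.714
grasp_force: 44.3
[495.59965111 -32.6392247  150.62553224]
off(x',y') [-0.21 -0.35] n 2956 tilt/z [-7.0000e-03  5.0000e-03  2.8585e+01]
[100, 100, 100, 100, 100, 100, 100, 100, 100, 100, 100, 100, 86, 66, 64, 60, 70, 50, 31, 16, 16, 14, 23, 30, 42, 57, 71, 100, 100, 100, 100, 59, 64, 62, 64, 62, 65, 61, 61, 62, 61, 60, 57, 57, 53, 80, 100, 100, 100, 69, 52, 36, 18, 24, 38, 57, 62, 64, 69, 60, 63, 97, 100, 100, 100, 100, 100, 100, 100, 100, 100, 100]
off(x',y') [-0.02 -0.36] n 2717 tilt/z [-4.0000e-03  3.0000e-03  2.8823e+01]
[100, 100, 100, 100, 100, 100, 100, 100, 100, 100, 100, 100, 89, 73, 77, 63, 76, 47, 31, 17, 17, 12, 21, 32, 42, 57, 71, 100, 100, 100, 99, 61, 64, 64, 65, 65, 65, 64, 65, 63, 65, 58, 58, 60, 54, 84, 100, 100, 100, 67, 50, 35, 16, 26, 41, 51, 69, 75, 64, 62, 67, 98, 100, 100, 100, 100, 100, 100, 100, 100, 100, 100]
```

```bash
python3 -m inch '[[0,0,0,-0.203,0.932,-0.067,0.5],[0,0,0,-0.203,0.932,-0.067,0.5],[0,0,0,-0.203,0.932,-0.067,0.5],[0,0,0,-0.203,0.932,-0.067,0.5],[0,0,0,-0.203,0.932,-0.067,0.5],[0,0,0,-0.203,0.932,-0.067,0.5]]' >/dev/null; python3 -m inch '[[0,0,0,-0.203,0.932,-0.067,0.5],[0,0,0,-0.203,0.932,-0.067,0.5],[0,0,0,-0.203,0.932,-0.067,0.5],[0,0,0,-0.203,0.932,-0.067,0.5],[0,0,0,-0.203,0.932,-0.067,0.5],[0,0,0,-0.203,0.932,-0.067,0.5],[0,0,0,0,0,0,0.5]]' >/dev/null; python3 -m inch '[[0,0,0.0347,0,0,0,0.5],[0,0,0.0347,0,0,0,0.5],[0,0,0.0347,0,0,0,0.5],[0,0,0.0346,0,0,0,0.5],[0,0,0.0346,0,0,0,0.5],[0,0,0,0,0,0,0.5],[0,0,0,0,0,0,0.5],[0,0,0,0,0,0,0.5]]'; python3 - <<'E'
from h import *
s=r.sense();t=s["eef_pos"];y=s["tcp_rot"][2];d=np.array([556.5,247.0])-t[:2]
print(t,y,"tool dx,dy frac",(d@[np.cos(y),np.sin(y)]/25).round(3),(d@[np.sin(y),-np.cos(y)]/25).round(3))
E
```

```text
clock: 18.52
eef_pos: [556.1, 246.6, 169.5]
tcp_rot: [-3.14, -0.001, 2.601]
contact_force: [0.3, 0.4, -1.4]
opening: 0.713
grasp_force: 44.3
[556.07138741 246.57744754 169.48747578] 2.60080415963257 tool dx,dy frac -0.006 0.023
```

```bash
python3 -m inch '[[0,0,0,0,0,0.5,0.5],[0,0,0,0,0,0.4,0.5],[0,0,0,0,0,0,0.5],[0,0,0,0,0,0,0.5],[0,0,0,0,0,0,0.5]]'; python3 -m inch '[[0,0,0,0,0,0.04,0.5],[0,0,0,0,0,0.04,0.5],[0,0,0,0,0,0,0.5],[0,0,0,0,0,0,0.5]]'
```

```text
clock: 18.93
eef_pos: [556.4, 247.0, 147.5]
tcp_rot: [-3.141, -0.0, 2.598]
contact_force: [0.7, 0.3, -2.3]
opening: 0.703
grasp_force: 44.3
clock: 19.27
eef_pos: [556.6, 247.1, 146.1]
tcp_rot: [3.141, 0.0, 2.598]
contact_force: [-0.6, 0.8, -1.7]
opening: 0.71
grasp_force: 44.3
```

Position is right on target. Entering now.

```bash
for i in 1 2; do python3 -m inch '[[0,0,0,0,0,0.04,0.5],[0,0,0,0,0,0.04,0.5],[0,0,0,0,0,0,0.5]]' | sed -n '2p;4p'; done; python3 -m inch '[[0,0,0,0,0,0.04,0.5],[0,0,0,0,0,0,0.5]]'
```

```text
eef_pos: [556.4, 246.9, 143.7]
contact_force: [-0.1, -0.5, -2.5]
eef_pos: [556.4, 247.0, 141.6]
contact_force: [0.5, 0.1, -2.2]
clock: 19.93
eef_pos: [556.5, 247.0, 140.7]
tcp_rot: [-3.141, -0.0, 2.597]
contact_force: [0.1, -0.6, -1.6]
opening: 0.709
grasp_force: 44.3
```

```bash
python3 -m inch '[[0,0,0,0,0,0.04,0.5],[0,0,0,0,0,0.04,0.5],[0,0,0,0,0,0,0.5]]' | sed -n '2p;4p'; python3 -m inch '[[0,0,0,0,0,0.04,0.5],[0,0,0,0,0,0,0.5]]'| sed -n '2p;4p'; python3 -m inch '[[0,0,0,0,0,0.04,0.5],[0,0,0,0,0,0,0.5]]'
```

```text
eef_pos: [556.4, 246.9, 138.6]
contact_force: [-0.3, 0.3, -1.8]
eef_pos: [556.5, 247.0, 137.7]
contact_force: [0.3, -0.7, -1.9]
clock: 20.52
eef_pos: [556.4, 247.0, 136.7]
tcp_rot: [-3.141, -0.0, 2.597]
contact_force: [1.3, 0.5, -1.4]
opening: 0.706
grasp_force: 44.3
```

Again past riding height without resistance. Home is at about 132.4.

```bash
python3 -m inch '[[0,0,0,0,0,0.04,0.5],[0,0,0,0,0,0.04,0.5],[0,0,0,0,0,0,0.5]]' | sed -n '2p;4p'; python3 -m inch '[[0,0,0,0,0,0.04,0.5],[0,0,0,0,0,0,0.5]]'| sed -n '2p;4p'; python3 -m inch '[[0,0,0,0,0,0.04,0.5],[0,0,0,0,0,0,0.5]]'
```

```text
eef_pos: [556.4, 246.9, 134.7]
contact_force: [-0.8, 0.4, -1.0]
eef_pos: [556.5, 246.9, 133.7]
contact_force: [0.9, -0.3, -0.6]
clock: 21.1
eef_pos: [556.5, 247.0, 132.7]
tcp_rot: [-3.141, -0.0, 2.597]
contact_force: [1.1, -0.1, -1.9]
opening: 0.709
grasp_force: 44.3
```

```bash
python3 -m inch '[[0,0,0,0,0,0.02,0.5],[0,0,0,0,0,0,0.5]]' | sed -n '2p;4p'; python3 -m inch '[[0,0,0,0,0,0.02,0.5],[0,0,0,0,0,0,0.5]]'
```

```text
eef_pos: [556.6, 247.0, 132.4]
contact_force: [0.9, 0.7, -1.0]
clock: 21.43
eef_pos: [556.6, 247.0, 132.4]
tcp_rot: [3.141, 0.0, 2.597]
contact_force: [-1.3, -1.0, 4.0]
opening: 0.711
grasp_force: 44.9
```

Seated at 132.4 with 4 N. Release, rise and verify.

```bash
python3 -m inch '[[0,0,0,0,0,-0.02,0.3],[0,0,0,0,0,0,0],[0,0,0,0,0,0,0],[0,0,0,0,0,0,0],[0,0,0,0,0,-0.2,0],[0,0,0,0,0,-0.7,0],[0,0,0,0,0,-1,0],[0,0,0,0,0,-1,0]]'; python3 -m inch '[[0,0,0,0,0,-1,0],[0,0,0,0,0,-1,0],[0,0,-0.0389,0,0,-1,0],[0,0,-0.0389,0,0,-0.7,0],[0,0,-0.0389,0,0,-0.5,0],[0,0,-0.0389,0,0,0,0],[0,0,0,0,0,0,0],[0,0,0,0,0,0,0]]'; python3 - <<'E'
from h import *
f=grab_frame("wrist");c=rim(f,(556.5,246.5),160)
P=cloud(f).reshape(-1,3);d=np.hypot(*(P[:,:2]-c).T);q=P[(abs(P[:,2]-160)<3)&(d<31)&(d>25)]
print("tilt",np.linalg.lstsq(np.c_[q[:,:2]-c,np.ones(len(q))],q[:,2],rcond=None)[0])
g=grab_frame("scene");cv2.imwrite("pics/end.png",cv2.resize(g["pixels"][130:230,230:390,::-1],(800,500),interpolation=2))
E
```

```text
clock: 22.1
eef_pos: [556.1, 246.8, 205.4]
tcp_rot: [-3.14, -0.001, 2.597]
contact_force: [-0.3, 0.2, 0.4]
opening: 1.005
grasp_force: 0.0
clock: 22.77
eef_pos: [556.4, 246.9, 310.0]
tcp_rot: [3.142, 0.0, 3.082]
contact_force: [-0.2, 0.0, -0.4]
opening: 1.003
grasp_force: 0.0
centre [556.2 247.3] R 30.1 n 849 z 160.1
lowfrac [17, 61, 100, 100, 52, 30, 16, 17, 8, 16, 0, 4, 0, 45, 87, 9, 0, 10, 21, 19, 25, 20, 24, 23, 22, 25, 60, 60, 56, 7, 0, 0, 0, 8, 13, 16, 25, 30, 100, 100, 77, 34, 35, 31, 38, 33, 31, 34]
notch mod 90: 22.70366889276907 strength 0.3869285648908877
tilt [-3.94265152e-03  2.86929362e-04  1.60029655e+02]
```

View pics/end.png

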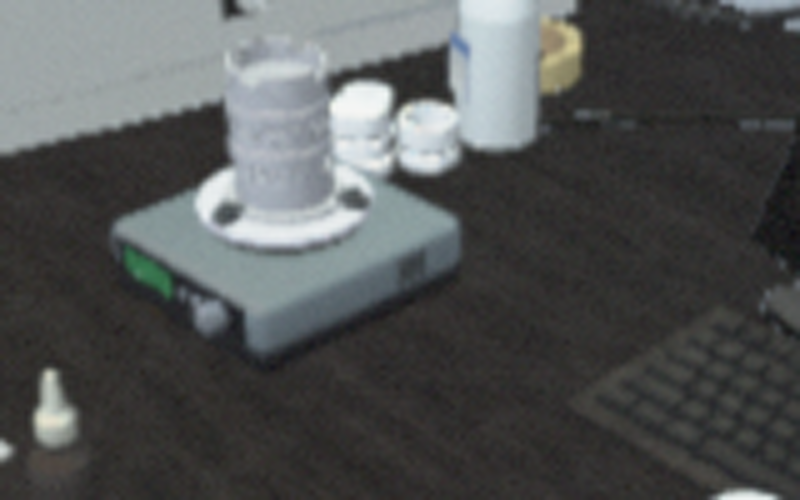

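The stack stands straight on the shaker at crop (280,125). The coarse rim is at z 160.1 (should be 160), level and centred.

```bash
python3 -c "
from rig import r
print(r.sign_off())"
```

```text
the job is handed in; nothing more can be done
None
```

The sieve stack is built and handed in: both sieves measured fully home, level and centred, the gripper is clear of them, and I left the loupe alone; the hand-in gave no verdict.

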